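Park the lever-top pot behind its spring stop

TASK

With the fingertips press the orange sprung strip of the wooden rack fully down so that its two stop pins sink, and while holding it down push the squat green lever-top pot along the lane, over the pins and into the bay at the end wall. Then let the strip spring fully up, so that the pins stand behind the pot, and take the hand away. Only press and push: never lift or tip the pot, and leave everything else where it is.

Things in the scene. Friction and masses are not known exactly. Their poses are not given: they have to be found in the camera images.
- rack: Wooden jar rack fixed to the counter, 100 wide (x), from y = -187 to the end wall (inner face y = +113, 60 high). Origin on the counter, on the lane's centre line; +y points along the lane to the end wall, z up. Open-topped lane, 84 wide between fences 42 high, open at its -y end. Its floor: two runners, tops 28 above the counter, x = 22.5 to 42 each side, the orange strip between them.
- pins_mid (a point): Point midway between the two black stop pins, at runner height: rack y = +30. The pins (9 diameter, at x = +31 and -31, 53 free between them) ride on the strip and poke through the runners, 8 above them when up. They stop the pot when its centre is 29 before this point; it is clear past them when its centre is 29 beyond it.
- bay_mid (a point): Middle of the parking bay at runner height: rack y = +67, where the pot's centre should come (8 short of touching the end wall, 8 past clearing the pins).
- pot_center (a point): Centre (24 above its underside) of the squat lever-top pot: green glass, white lid, wire bail; round, 76 diameter up to 28 high, narrower above, 48 high in all, about 0.35 kg. It stands loose on the runners, before the pins (rack y -70 to -6).
- stop_strip (a joint): Travel of the orange sprung strip and its pins: 0 up, 0.010 m fully down (hard stop); pins level with the runners at 0.008. Springs back up; 3.5 N starts it, 7 N holds it fully down. Flat, 42 wide, rack y -180 to +60, running under the pot without touching it. Press anywhere along its middle; it stays level, and a fingertip can slide along it. Top 26 above the counter when up, 16 when down.
- strip_face (a point): Point on the strip's top face, on its centre line, at rack y = -150; it moves down with the strip.
- mortar: Granite mortar with its pestle, on the chopping block at the right; 148 diameter, about 200 high with the pestle. Origin: centre of underside. Leave alone.
- cup: Steel cup, 64 diameter, 60 high, on the chopping block. Origin: centre of underside. Leave alone.
- sieve: Red plastic sieve, 170 diameter, 55 high, with a handle along its +y, at the left. Origin: centre of underside. Leave alone.
- saucer: White porcelain saucer, 124 diameter, 18 high, beyond the rack. Origin: centre of underside. Leave alone.
- spoon: Steel tasting spoon, 170 long, lying on the robot's side of the rack, along its own x. Leave alone.
- tall_jar: Amber lever-top jar, 80 diameter, 105 high, past the rack's end wall. Origin: centre of underside. Leave alone.
Not all that is in view belongs to the job. Of the things like the part that bears pot_center, leave any that is pink; of the rest the larger one is meant.

How it is judged:
On the way, in this order (a step that is already met when the one before it is completed fails the run):
1. the fingers hold the strip down, pins sunk, with the pot still before the pins (value of joint stop_strip above 0.0082 m and contact force between the fingers and stop_strip above 1 N and y of pot_center in the frame of rack below 0.006 m), for 0.1 s.
2. the pot is over the pins while the fingers hold the strip down (value of joint stop_strip above 0.0078 m and contact force between the fingers and stop_strip above 0.5 N and y of pot_center in the frame of rack between 0.012 and 0.05 m), for 0.04 s.
At the end, for the whole second after the job is handed in: The pot stands upright (within 0.06 rad) and at rest on the runners in the bay, its centre at rack y 57 to 80 mm, and the strip is up (travel under 1.5 mm) with the pins behind the pot (y of pot_center in the frame of rack between 0.057 and 0.08 m and x of pot_center in the frame of rack between -0.01 and 0.01 m and z of pot_center in the frame of rack between 0.049 and 0.055 m and angle between pot_center's own z axis and vertical below 0.06 rad and value of joint stop_strip below 0.0015 m and linear speed of pot below 0.01 m/s); the robot touches nothing.
It fails at once if the pot is lifted (over 6 mm) (z of pot_center in the frame of rack above 0.058 m).
It fails at once if the pot is tipped (over 0.25 rad) (angle between pot_center's own z axis and vertical above 0.25 rad).
It fails at once if the strip is let up while the pot is over the pins (y of pot_center in the frame of rack between 0.008 and 0.05 m and value of joint stop_strip below 0.0065 m).
It fails at once if something else on the counter is moved (over 20 mm) (distance of any of mortar, cup, sieve, saucer, spoon, tall_jar from where it was at the start of the episode above 0.02 m).
It also fails if it takes over 35 s, if anything falls off the work surface, if the arm or the gripper's body presses on something with over 40 N, if the wrist force passes 120 N, or if a joint passes its speed limit or range.

ROBOT

A 6-joint arm with a two-finger parallel gripper is mounted at the origin on the work surface. World frame = base frame: x ahead of the robot, y to its left, z up, the work surface at z = 0. Lengths are in m, angles in rad, forces in N, time in s.
With the tool pointing down it reaches from about 0.25 to 0.725 m from the base axis. Payload 4 kg.
Tool frame: the origin (TCP) lies midway between the tips of the shut fingers; the grasp point (between the pads) lies 19 mm behind it; z points along the fingers, y is the line along which they close (so a half turn about z gives the same grasp; the last joint's range is limited). The gripper opens to 85 mm and grips with 20 to 120 N. Pads are 22 mm wide; open, the fingers measure 114 mm over their backs; the gripper's body (76 mm by 85 mm) begins 54 mm behind the grasp point. The pads swing forward as they close: fully open they stand 13 mm farther back than shut.
Start: joints at [-1.259, 0.241, 0.005, 1.335, 0, 1.571], TCP at [0.153, -0.476, 0.231] pointing down, gripper open.
Joint ranges: [-2.72, 2.72], [-1.05, 1.87], [-1.09, 1.28], [-1.99, 2.15], [-1.42, 1.44], [-3.14, 3.14]. Speed limits (rad/s): [2.79, 2.79, 3.14, 3.14, 3.14, 3.14].

INTERFACE

Orientations are given as a unit quaternion [x, y, z, w].
In Python, from station import env gives the robot as it stands.
- The arm moves only by the tool arm_command, never from a script. Its argument "moves" is text: rows parted by semicolons, each of 7 numbers parted by spaces: the finger opening in mm, from 0 to 85.4, then the shift along the tool's x, y, z in mm, then the turn, a rotation vector about the tool's x, y, z in rad. A call has 1 to 8 rows; each row is the pose to reach, as a shift and turn from the pose commanded when the call began, along the tool's axes at that moment; what a row does not reach only later rows make up. A row lasts 1/12 s, in which the tool goes at most 41.7 mm and 7.16 degrees, less where a joint would pass 70% of its speed; a pose out of reach is approached as far as the arm can. A call with a gripper value outside its range is refused whole. The fingers move at their own pace and stop on an object; the grip force is fixed at half the most. Time passes only in rows, so rows that repeat a pose let the fingers close. It gives the time, the measured TCP pose, the force, the opening and the grip force at its end, in the units of the state.
- env.read_state(): the state, without advancing time (a new reading comes with each control period).
- env.get_image(name): name is "scene" or "top" or "wrist"; returns (picture, depth): 400x640x3 uint8, red, green, blue; 400x640 float32, m along the optical axis (not along the pixel's ray), 0 where there is no reading.
- env.calibration(name): a dict with "fx", "fy", "cx", "cy" (pixels), "D" ([k1, k2, p1, p2, k3] as OpenCV has them; the pictures are not rectified), "xyz" and "attitude" of the camera in the world. Camera axes: x right, y down, z forward; pixel columns grow to the right and rows downward; lengths in m; the calibration is good to about 2 mm. A picture is of the moment at which its call begins: read the wrist's pose just before it. calibration takes no time and is no camera call; for the wrist camera it gives the pose at the moment of the call.
- env.sign_off(): hands the job in; it is judged then, once.
Trained networks look in the newest picture that a camera, given by its name, has taken for a name from the list of things; names that differ only in an ending like _2 or _b are one class to them, and where a whole thing is asked for, a point or a joint stands for the part that bears it (a point fixed in the world has none). Each returns a list of dicts, best first, with "score" (0 to 1); they miss things now and then, are a little off and sometimes report something else, mostly with a low value. They report only what shows in the picture. A call takes as long as a camera call. They do not tell look-alikes from the thing itself.
- env.boxes_of(query, camera): "point" ([column, row] in pixels, amid what is visible of it).
- env.spot_point(query, camera): "point" ([column, row] in pixels: a listed point, or the origin of a listed thing).
The state is a dict: "t": time; "joint_positions": joint angles; "joint_velocities": joint speeds; "joint_torque": joint torques, N m; "ee_pos": TCP position; "tool_rot": TCP orientation; "ft_force": force on the tool from outside, world axes, zero at the start; "torque": the same for the moment, N m; "finger_gap": finger opening in m; "grasp_force": force on a finger pad.
Only numpy, scipy, OpenCV 4.12 (cv2) and the standard library are available. Lean on these libraries where they do the work, as an engineer would, in place of code of your own. Each camera call takes 0.05 s, during which the arm holds its last target. There are 200 camera calls.

## Working session

There is one attempt and no reset: what is moved stays moved. The work goes in short steps, Python scripts to look and compute and a tool call to move; the robot and the scene stay as the last step left them, time stands still between calls to the robot, and variables do not carry over. Pictures are saved under pics/ and viewed, at most 10 in all, crops included, and the job is handed in when it is done.

Besides the shell and the picture viewer there is one more tool, called after ">>>" in YAML: its name, and indented under it one key for each argument. arm_command: Moves the arm, as the interface text tells. Its arguments: {"type":"object","properties":{"moves":{"type":"string"}},"required":["moves"]}

```bash
mkdir -p pics
cat > h.py <<'E'
from station import env
import numpy as np, cv2
from scipy.spatial.transform import Rotation as R
def cam(n):
    c=env.calibration(n); K=np.array([[c['fx'],0,c['cx']],[0,c['fy'],c['cy']],[0,0,1]])
    a=np.array(c['attitude'],float)
    M=a if a.shape==(3,3) else R.from_quat(a).as_matrix()
    return K,np.array(c['D'],float),np.array(c['xyz']),M
def ray(n,p):
    K,D,t,M=cam(n); u=cv2.undistortPoints(np.array([[p]],float),K,D)[0,0]
    return t,M@np.array([u[0],u[1],1])
def at_z(n,p,z):
    t,d=ray(n,p); return t+d*(z-t[2])/d[2]
def at_d(n,p,depth):
    t,d=ray(n,p); c,r=int(round(p[0])),int(round(p[1])); return t+d*depth[r,c]
def proj(n,P):
    K,D,t,M=cam(n); q=(np.atleast_2d(P)-t)@M
    return cv2.projectPoints(q,np.zeros(3),np.zeros(3),K,D)[0][:,0]
E
python3 - <<'E'
from h import *
print(env.calibration('top'))
for n in ['top','scene']:
    im,d=env.get_image(n); cv2.imwrite(f'pics/{n}0.png',im[:,:,::-1]); np.save(n+'_d.npy',d)
    for q in ['rack','pins_mid','bay_mid','pot_center','strip_face','tall_jar','spoon','sieve']:
        for r in env.spot_point(q,n)[:4]:
            if r['score']>.2: print(n,q,np.round(r['point'],1),round(r['score'],2),np.round(at_d(n,r['point'],d),3))
print(env.read_state())
E
```

```text
{'fx': 365.4879863517672, 'fy': 365.4879863517672, 'cx': 317.5873179160931, 'cy': 203.63626466553413, 'D': array([-0.08563345,  0.        ,  0.        ,  0.        ,  0.        ]), 'xyz': array([0.32815008, 0.01422224, 1.37440199]), 'attitude': array([ 0.71057509, -0.6980492 ,  0.06039877, -0.06451621])}
top rack [317.9 209.3] 0.79 [0.547 0.023 0.028]
top pins_mid [311.7 210.9] 0.83 [0.542 0.046 0.023]
top bay_mid [299.6 212.6] 0.78 [0.536 0.092 0.011]
top pot_center [390.2 196.2] 0.87 [ 0.597 -0.244  0.05 ]
top pot_center [339.6 160.3] 0.69 [ 0.736 -0.056  0.036]
top pot_center [332.9 204.6] 0.58 [ 0.557 -0.031  0.077]
top strip_face [358.7 201. ] 0.96 [ 0.581 -0.13   0.028]
top strip_face [469.5 254.6] 0.31 [ 0.384 -0.521  0.079]
top tall_jar [262.4 235.7] 0.91 [0.438 0.214 0.105]
top tall_jar [464.  202.1] 0.57 [ 0.577 -0.515  0.066]
top spoon [301.  213.2] 0.62 [0.534 0.086 0.011]
top spoon [327.1 239.9] 0.59 [ 0.435 -0.013  0.016]
top sieve [182.4 225.9] 0.84 [0.477 0.538 0.007]
top sieve [333.5 204.3] 0.31 [ 0.559 -0.034  0.074]
scene rack [317.6 207.1] 0.66 [0.563 0.018 0.024]
[... 649 characters left out ...]
.25903617e+00,  2.40567321e-01,  5.00735272e-03,  1.33522078e+00,
       -1.27451208e-05,  1.57080137e+00]), 'joint_velocities': array([-2.37361752e-04,  6.19711464e-05,  2.56817952e-04, -1.18423416e-03,
        3.86975820e-04, -1.55375145e-03]), 'joint_torque': array([-4.93394400e-04, -3.72196305e+01,  2.52693683e+01,  1.14708571e-03,
       -6.41055226e-05, -9.89171518e-07]), 'ee_pos': array([ 0.15336198, -0.47589396,  0.23132562]), 'tool_rot': array([ 9.87875673e-01,  1.55247077e-01, -5.08559846e-06,  8.68668257e-06]), 'ft_force': array([ 0.22125102, -1.59527882,  0.68264027]), 'torque': array([ 0.00727618,  0.01524594, -0.04847478]), 'grasp_force': 0.0, 'finger_gap': 0.08538377237560377}
```

View pics/top0.png

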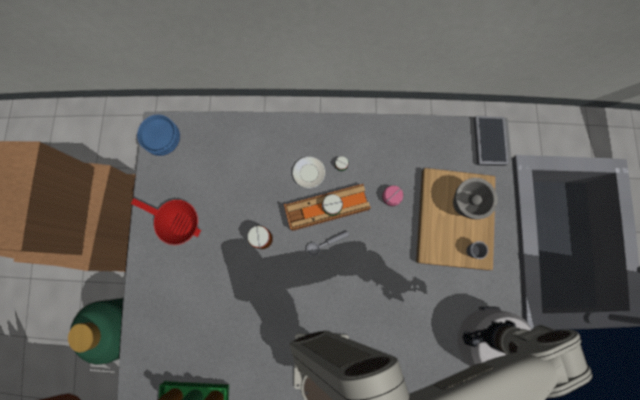

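View pics/scene0.png

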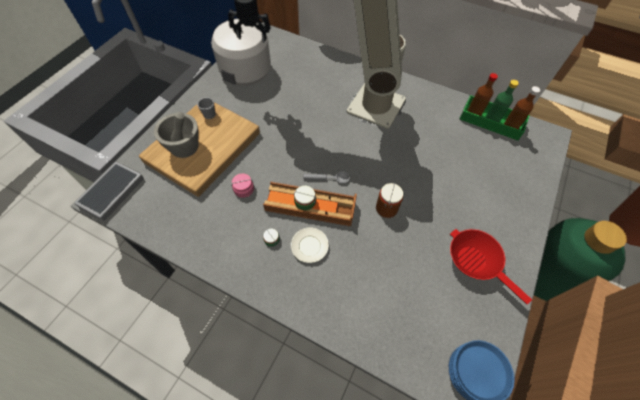

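The pot candidates in the top picture are (390,196), which is pink and to be left alone, (340,160), which is small and white-lidded beyond the rack, and (333,204), which stands in the lane. The last one fits, being green and the larger of the two non-pink ones. I'll confirm it in an enlarged crop and work out the approach move.

```bash
cat >> h.py <<'E'
def goal(p,yaw):
    s=env.read_state(); T=R.from_quat(s['tool_rot']); G=R.from_euler('z',yaw)*R.from_euler('x',np.pi)
    print('shift mm',np.round(T.inv().apply(np.array(p)-s['ee_pos'])*1000,1),'turn',np.round((T.inv()*G).as_rotvec(),4))
E
python3 - <<'E'
from h import *
a=cv2.imread('pics/scene0.png')[160:270,220:380]; b=cv2.imread('pics/top0.png')[140:240,270:420]
a=cv2.resize(a,(640,440),interpolation=3)
b=cv2.resize(b,(640,427),interpolation=3)
cv2.imwrite('pics/crop.png',cv2.resize(a,(560,385)))
s=env.read_state();T=R.from_quat(s['tool_rot'])
K,D,t,M=cam('wrist'); print(K[0,0],T.inv().apply(t-s['ee_pos']),T.inv().as_matrix()@M)
goal([0.57,-0.08,0.27],1.77)
E
```

```text
317.2056026117856 [ 0.07364685 -0.00072785 -0.14296303] [[-6.83659491e-04 -9.57254646e-01 -2.89245700e-01]
 [ 9.99999718e-01 -5.64392004e-04 -4.95746105e-04]
 [ 3.11307302e-04 -2.89245957e-01  9.57254762e-01]]
shift mm [ 518.  -249.   -38.7] turn [ 0.      0.     -1.4582]
```

View pics/crop.png

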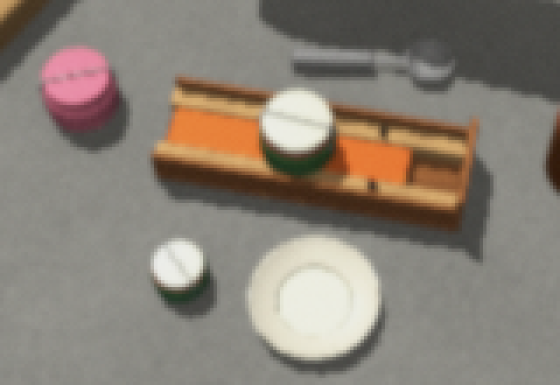

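The crop confirms it: the green pot with the white lid standing in the lane, crop (298,130), is the larger one. The small green pot at crop (178,270) and the pink one are decoys. Moving to look from above.

>>> arm_command:
  moves: "8 259 -124 -19 0 0 -0.73;8 259 -124 -19 0 0 -0.73;8 259 -124 -19 0 0 -0.73;8 259 -124 -19 0 0 -0.73;8 259 -124 -19 0 0 -0.73;8 259 -124 -19 0 0 -0.73;8 259 -124 -19 0 0 -0.73;8 259 -124 -19 0 0 -0.73"

```text
t: 1.57
ee_pos: [0.3662, -0.2743, 0.251]
tool_rot: [0.865, 0.501, 0.002, 0.0]
ft_force: [0.1, -0.1, 0.4]
finger_gap: 0.0082
grasp_force: 0.0
```

```bash
python3 -c "
from h import *
goal([0.57,-0.08,0.27],1.77);print(env.read_state()['joint_positions'])"
```

```text
shift mm [270.   80.3 -18.2] turn [ 0.0031 -0.0016 -0.7195]
[-0.6447973   0.14673053 -0.06086999  1.36125113  0.0027616   1.44630081]
```

>>> arm_command:
  moves: "8 270 80 -18 0 0 -0.72;8 270 80 -18 0 0 -0.72;8 270 80 -18 0 0 -0.72;8 270 80 -18 0 0 -0.72;8 270 80 -18 0 0 -0.72;8 270 80 -18 0 0 -0.72;8 270 80 -18 0 0 -0.72;8 270 80 -18 0 0 -0.72"

```text
t: 2.23
ee_pos: [0.571, -0.0817, 0.2675]
tool_rot: [0.634, 0.773, 0.001, 0.0]
ft_force: [0.7, 0.2, 0.4]
finger_gap: 0.0081
grasp_force: 0.0
```

Run:
```python
from h import *
K,D,t,M=cam('wrist')
im,d=env.get_image('wrist'); cv2.imwrite('pics/w1.png',im[:,:,::-1]); np.save('w1d.npy',d)
s=env.read_state(); print(s['ee_pos'],s['tool_rot'])
for q,z in [('rack',0),('pins_mid',.028),('bay_mid',.028),('pot_center',.052),('strip_face',.026)]:
    for r in env.spot_point(q,'wrist')[:3]:
        if r['score']>.2: print(q,np.round(r['point'],1),round(r['score'],2),np.round(at_z('wrist',r['point'],z),4))
# orange and rack points from depth
hsv=cv2.cvtColor(im,cv2.COLOR_RGB2HSV); m=(hsv[...,0]>5)&(hsv[...,0]<14)&(hsv[...,1]>200)&(hsv[...,2]>150)
v,u=np.nonzero(m&(d>0)); 
n=cv2.undistortPoints(np.c_[u,v].astype(float)[:,None],K,D)[:,0]
P=t+(np.c_[n,np.ones(len(n))]*d[v,u][:,None])@M.T
P=P[(P[:,2]>.015)&(P[:,2]<.04)]
c,(w,h),a=cv2.minAreaRect((P[:,:2]*1000).astype(np.float32)); print('orange',len(P),np.median(P[:,2]),c,w,h,a)
```

```text
[ 0.56888    -0.08371164  0.26734578] [ 6.34890913e-01  7.72601744e-01 -1.15130458e-04 -2.48079966e-04]
rack [318.5  85. ] 0.63 [0.5439 0.0145 0.    ]
pins_mid [317.   54.8] 0.62 [0.5363 0.0429 0.028 ]
bay_mid [317.7  16.5] 0.91 [0.5297 0.0806 0.028 ]
pot_center [321.8 128.8] 0.97 [ 0.5563 -0.0348  0.052 ]
pot_center [319.6 298.5] 0.86 [ 0.594  -0.2473  0.052 ]
pot_center [445.1 182.1] 0.82 [ 0.7088 -0.067   0.052 ]
strip_face [332.5 208. ] 0.66 [ 0.5886 -0.1308  0.026 ]
orange 6 0.026264101285305902 (576.2106323242188, -49.951385498046875) 28.135005950927734 169.8281707763672 16.31000328063965
```

View pics/w1.png

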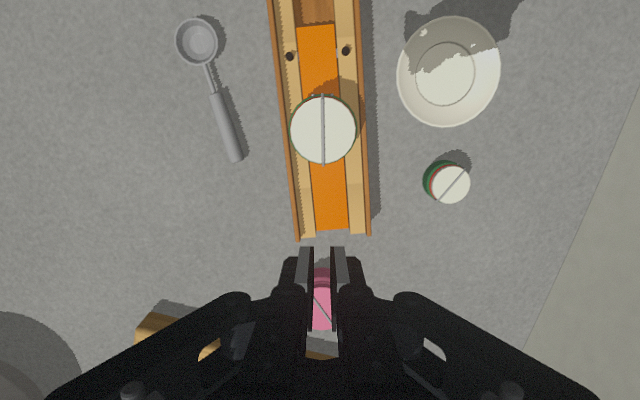

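The wrist view shows the pins at (290,56) and (346,50), the pot at (323,130), and the strip from y≈25 to its near end at (333,230). Next I fit the strip outline for the rack axis.

Run:
```python
from h import *
im=cv2.imread('pics/w1.png')
hsv=cv2.cvtColor(im,cv2.COLOR_BGR2HSV); print(hsv[200,330],hsv[60,318],hsv[200,305],hsv[85,318])
m=(hsv[...,0]>8)&(hsv[...,0]<19)&(hsv[...,1]>225)
m[235:]=0; m[:20]=0
m=cv2.morphologyEx(m.astype(np.uint8),cv2.MORPH_OPEN,np.ones((5,5)))
n,l,st,_=cv2.connectedComponentsWithStats(m); print(st[1:])
mid=[];W=[]
for r in list(range(35,80,5))+list(range(175,225,5)):
    c=np.nonzero(m[r,280:365])[0]+280
    if len(c)<5: continue
    a,b=at_z('wrist',[c.min()-.5,r],.026),at_z('wrist',[c.max()+.5,r],.026); mid.append((a+b)/2); W.append(np.linalg.norm(a-b))
mid=np.array(mid); print(np.round(np.array(W)*1000))
vx,vy,x0,y0=cv2.fitLine(mid[:,:2].astype(np.float32),cv2.DIST_HUBER,0,1e-4,1e-4).ravel()
u=np.array([vx,vy])*np.sign(vy); o=np.array([x0,y0]); print('dir',u,'yaw',np.arctan2(u[1],u[0]),'p',o)
nx=np.array([u[1],-u[0]])
ys=lambda p:(np.round((p[:2]-o)@u*1000,1),np.round((p[:2]-o)@nx*1000,1))
vv,uu=np.nonzero(m); 
print('near end -180',ys(at_z('wrist',[333,vv.max()+.5],.026)),'far end +60',ys(at_z('wrist',[316,vv.min()-.5],.026)),vv.min(),vv.max())
for p in ([290,56],[346,50]): print('pin +30',ys(at_z('wrist',p,.036)))
# pot lid circle
lid=((hsv[...,1]<40)&(hsv[...,2]>180)).astype(np.uint8); lid[:90]=0;lid[170:]=0;lid[:,:285]=0;lid[:,360:]=0
v,c=np.nonzero(lid); q,rad=cv2.minEnclosingCircle(np.c_[c,v].astype(np.float32)); print('lid',q,rad,ys(at_z('wrist',q,.074)))
```

```text
[ 17 240 208] [ 16 229 208] [ 20 113 194] [ 15 210 197]
[]
[]Traceback (most recent call last):
  File "<stdin>", line 14, in <module>
IndexError: too many indices for array: array is 1-dimensional, but 2 were indexed
```

```bash
cat > fit.py <<'E'
from h import *
im=cv2.imread('pics/w1.png')
hsv=cv2.cvtColor(cv2.medianBlur(im,3),cv2.COLOR_BGR2HSV)
m=(hsv[...,0]>8)&(hsv[...,0]<20)&(hsv[...,1]>190)
m[240:]=0; m[:20]=0; m[:,:270]=0; m[:,375:]=0
m=cv2.morphologyEx(m.astype(np.uint8),cv2.MORPH_OPEN,np.ones((3,3),np.uint8))
n,l,st,_=cv2.connectedComponentsWithStats(m); st=st[1:]; print(st[st[:,4]>100])
mid=[];W=[]
for r in list(range(35,75,5))+list(range(180,225,5)):
    g=l[r,int(318+(r-55)*.09)]; c=np.nonzero(l[r]==g)[0] if g else []
    if len(c)<5: continue
    a,b=at_z('wrist',[c.min()-.5,r],.026),at_z('wrist',[c.max()+.5,r],.026); mid.append((a+b)/2); W.append(np.linalg.norm(a-b))
mid=np.array(mid); print(np.round(np.array(W)*1000))
vx,vy,x0,y0=cv2.fitLine(mid[:,:2].astype(np.float32),cv2.DIST_HUBER,0,1e-4,1e-4).ravel()
u=np.array([vx,vy])*np.sign(vy); o=np.array([x0,y0]); print('dir',u,'yaw',np.arctan2(u[1],u[0]),'p',o)
nx=np.array([u[1],-u[0]])
ys=lambda p:(np.round((p[:2]-o)@u*1000,1),np.round((p[:2]-o)@nx*1000,1))
print('near end -180',ys(at_z('wrist',[333,230],.026)),'far end +60',ys(at_z('wrist',[316,24.5],.026)))
for p in ([290,56],[346,50]): print('pin +30',ys(at_z('wrist',p,.036)))
for n,p in [('pins30',[.5363,.0429]),('bay67',[.5297,.0806]),('strip-150',[.5886,-.1308]),('rack0',[.5439,.0145])]: print(n,ys(np.array(p)))
lid=((hsv[...,1]<40)&(hsv[...,2]>180)).astype(np.uint8); lid[:90]=0;lid[170:]=0;lid[:,:285]=0;lid[:,360:]=0
v,c=np.nonzero(lid); q,rad=cv2.minEnclosingCircle(np.c_[c,v].astype(np.float32)); print('lid',q,rad,ys(at_z('wrist',q,.074)))
E
python3 fit.py
```

```text
[[ 296   24   42   74 2542]
 [ 310  159   39   71 2210]]
[42. 42. 42. 41. 41. 42. 42. 43. 42. 42. 41. 42. 42. 42. 42. 42. 44.]
dir [-0.27427945  0.96165   ] yaw 1.8486366 p [ 0.5565457  -0.02848774]
near end -180 (np.float64(-137.2), np.float64(1.0)) far end +60 (np.float64(104.6), np.float64(1.6))
pin +30 (np.float64(73.7), np.float64(-29.6))
pin +30 (np.float64(74.2), np.float64(31.7))
pins30 (np.float64(74.2), np.float64(0.1))
bay67 (np.float64(112.3), np.float64(4.1))
strip-150 (np.float64(-107.2), np.float64(2.8))
rack0 (np.float64(44.8), np.float64(-0.4))
lid (322.9210205078125, 129.8643035888672) 32.87263488769531 (np.float64(-6.1), np.float64(-0.8))
```

The fit is consistent: the strip is 42 wide and both ends and the pins agree to within 2 mm. The rack origin is about (0.545, 0.014), the lane yaw 1.849, and the pot at y≈−50. I'll go above y=−137.

```bash
cat >> h.py <<'E'
YAW=1.8486; U=np.array([np.cos(YAW),np.sin(YAW)]); NX=np.array([U[1],-U[0]]); O=np.array([.5449,.0141])
def lane(y,z): return [*(O+U*y),z]
def inlane():
    s=env.read_state(); d=s['ee_pos'][:2]-O; print('t',s['t'],'lane x,y mm',np.round([d@NX*1000,d@U*1000],1),'z',round(s['ee_pos'][2]*1000,1),'F',np.round(s['ft_force'],1))
E
python3 -c "
from h import *
goal(lane(-.137,.09),YAW);inlane()"
```

```text
shift mm [-33.2  10.2 178.5] turn [-0.0004  0.0001 -0.0888]
t 2.5333 lane x,y mm [  -7.2 -103. ] z 268.5 F [-0.8 -0.7 -1. ]
```

>>> arm_command:
  moves: "2 -33 10 90 0 0 -0.089;2 -33 10 90 0 0 -0.089;2 -33 10 90 0 0 -0.089;2 -33 10 160 0 0 -0.089;2 -33 10 160 0 0 -0.089;2 -33 10 178 0 0 -0.089;2 -33 10 178 0 0 -0.089;2 -33 10 178 0 0 -0.089"

```text
t: 3.2
ee_pos: [0.5819, -0.1171, 0.0899]
tool_rot: [0.602, 0.798, -0.001, -0.001]
ft_force: [-0.8, -0.3, 0.5]
finger_gap: 0.002
grasp_force: 0.0
```

```bash
python3 -c "
from h import *
im,d=env.get_image('wrist'); cv2.imwrite('pics/w2.png',im[:,:,::-1])
inlane(); goal(lane(-.137,.04),YAW)
print(proj('wrist',[lane(-.18,.026),lane(-.1,.026),lane(.03,.028)]))"
```

```text
t 3.25 lane x,y mm [   1.1 -136.8] z 91.5 F [-0.2  0.6  0.6]
shift mm [-0.2 -1.1 51.5] turn [0.0011 0.0006 0.0008]
[[320.31003565 274.96007876]
 [320.17163641 167.56456079]
 [319.90832106 -62.7446345 ]]
```

View pics/w2.png

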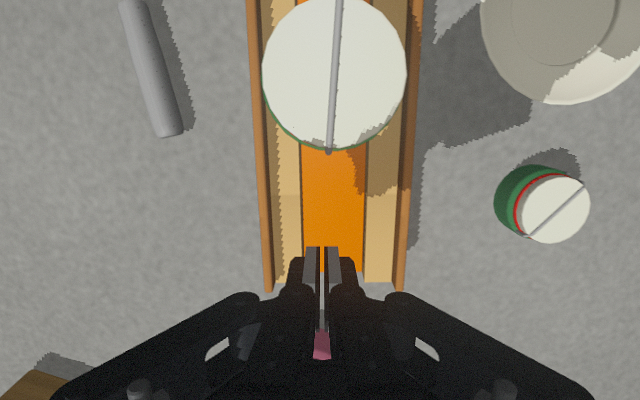

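The strip centre shows at column ~332, against a predicted 320. The first picture was taken while the arm was still settling, so I'll re-measure now that it is still.

```bash
cat > fit2.py <<'E'
from h import *
env.get_image('top')
inlane(); im,d=env.get_image('wrist'); im=im[:,:,::-1].copy(); inlane()
hsv=cv2.cvtColor(cv2.medianBlur(im,3),cv2.COLOR_BGR2HSV)
m=((hsv[...,0]>8)&(hsv[...,0]<20)&(hsv[...,1]>190)).astype(np.uint8); m[:,:285]=0; m[:,385:]=0
mid=[]
for r in range(170,240,5):
    c=np.nonzero(m[r])[0]
    if len(c)<20: continue
    a,b=at_z('wrist',[c.min()-.5,r],.026),at_z('wrist',[c.max()+.5,r],.026); mid.append([c.min(),c.max(),np.linalg.norm(a-b)*1000,*[(((a+b)/2)[:2]-O)@v*1000 for v in (NX,U)]])
print(np.round(mid,1))
lid=((hsv[...,1]<40)&(hsv[...,2]>180)).astype(np.uint8); lid[155:]=0;lid[:,:255]=0;lid[:,412:]=0
v,c=np.nonzero(lid); print('lid rows',v.min(),v.max(),'cols',c.min(),c.max())
for p in ([(c.min()+c.max())/2,70],[330,v.max()]): q=at_z('wrist',p,.076)[:2]-O; print('lid',q@NX*1000,q@U*1000)
for p in ([321,248],[321,262]): q=at_z('wrist',p,.09)[:2]-O; print('tip',q@NX*1000,q@U*1000)
s=env.read_state(); print(proj('wrist',s['ee_pos']))
E
python3 fit2.py
```

```text
t 3.3 lane x,y mm [   1.9 -137. ] z 92.4 F [0.5 0.1 0.5]
t 3.35 lane x,y mm [   2.4 -137. ] z 92.8 F [-0.2  0.5 -0.6]
[[ 298.   359.    41.5    7.  -102.1]
 [ 298.   359.    41.7    7.1 -105.5]
 [ 298.   359.    41.9    7.1 -109. ]
 [ 298.   359.    42.1    7.1 -112.5]
 [ 298.   359.    42.3    7.1 -116. ]
 [ 298.   359.    42.5    7.2 -119.5]
 [ 299.   358.    41.3    7.2 -123.1]
 [ 299.   358.    41.5    7.2 -126.7]
 [ 299.   358.    41.7    7.2 -130.3]
 [ 299.   358.    41.9    7.3 -134. ]
 [ 299.   358.    42.1    7.3 -137.7]
 [ 299.   358.    42.3    7.3 -141.4]
 [ 300.   358.    41.8    7.7 -145.2]
 [ 300.   357.    41.3    7.4 -149. ]]
lid rows 0 144 cols 258 398
lid 5.143559007920147 -45.01609012088651
lid 6.350595972596606 -79.47493806379264
tip 1.8389534000278769 -129.50989975468036
tip 1.840152308323726 -137.29913219057522
[[322.05285891 264.01628322]]
```

>>> arm_command:
  moves: "2 0 5 0 0 0 0;2 0 5 0 0 0 0;2 0 5 0 0 0 0;2 0 5 0 0 0 0;2 0 5 0 0 0 0;2 0 5 0 0 0 0"

```text
t: 3.85
ee_pos: [0.588, -0.1147, 0.0903]
tool_rot: [0.601, 0.799, -0.0, -0.0]
ft_force: [0.2, 0.4, -0.3]
finger_gap: 0.0017
grasp_force: 0.0
```

```bash
sed -i 's/^env.get_image.*$/env.get_image("top");cv2.waitKey(1) if 0 else None/' fit2.py
cat >> fit2.py <<'E'
cv2.imwrite('pics/w3.png',im)
print(env.read_state()['tool_rot'])
E
python3 fit2.py
```

```text
t 3.9 lane x,y mm [   6.1 -135.7] z 90.3 F [-0.9 -0.1 -0.3]
t 3.95 lane x,y mm [   6.1 -135.7] z 90.2 F [-0.4 -0.   0.7]
[[ 292.   354.    41.7    6.8 -100.3]
 [ 292.   354.    41.9    6.8 -103.6]
 [ 292.   353.    41.4    6.4 -107. ]
 [ 292.   353.    41.6    6.5 -110.5]
 [ 292.   353.    41.8    6.5 -113.9]
 [ 293.   353.    41.3    6.8 -117.4]
 [ 293.   353.    41.5    6.8 -120.9]
 [ 293.   353.    41.7    6.8 -124.5]
 [ 293.   353.    41.9    6.8 -128.1]
 [ 293.   353.    42.1    6.9 -131.7]
 [ 293.   353.    42.3    6.9 -135.4]
 [ 293.   352.    41.8    6.5 -139.1]
 [ 294.   352.    41.3    6.9 -142.8]
 [ 294.   352.    41.5    6.9 -146.6]]
lid rows 0 146 cols 255 391
lid 6.372724508469701 -43.99080274957123
lid 9.90648234999928 -78.89351231262384
tip 5.55365876702016 -127.07578299966043
tip 5.5612206821186625 -134.72022695955553
[[322.01651631 264.02418458]]
[ 6.01483493e-01  7.98885217e-01 -5.46194898e-05 -1.16803222e-04]
```

View pics/w3.png

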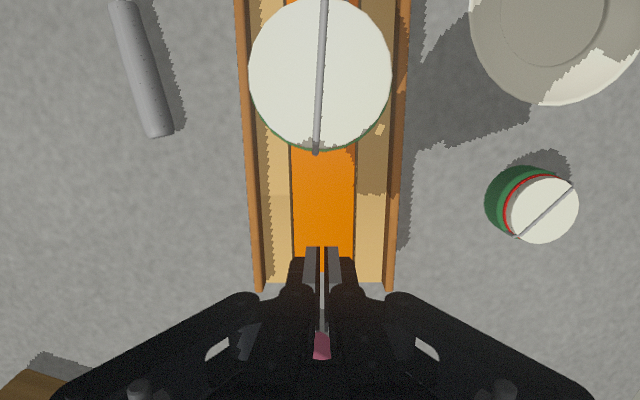

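Settled: the lane centre is at x=+6.8 in my frame, the TCP is within 1 mm of it, and the yaw matches. Descending onto the strip.

>>> arm_command:
  moves: "2 0 0.7 35 0 0 0;2 0 0.7 58 0 0 0;2 0 0.7 62 0 0 0;2 0 0.7 66 0 0 0;2 0 0.7 70 0 0 0;2 0 0.7 72 0 0 0;2 0 0.7 74 0 0 0;2 0 0.7 74 0 0 0"

```text
t: 4.62
ee_pos: [0.5883, -0.1146, 0.0177]
tool_rot: [0.602, 0.799, -0.0, -0.0]
ft_force: [-5.3, 1.2, 6.9]
finger_gap: 0.002
grasp_force: 3.2
```

```bash
sed -i 's/^YAW=.*/&; O=O+.0068*NX+.003*U/' h.py; sed -n '/YAW=/p' h.py; python3 -c "
from h import *
inlane();goal(lane(-.139,.016),YAW);print(env.read_state()['finger_gap'])"
```

```text
YAW=1.8486; U=np.array([np.cos(YAW),np.sin(YAW)]); NX=np.array([U[1],-U[0]]); O=np.array([.5449,.0141]); O=O+.0068*NX+.003*U
t 4.6167 lane x,y mm [  -0.3 -138.6] z 17.7 F [-5.3  1.2  6.9]
shift mm [-0.4  0.3  1.7] turn [-0.0004 -0.0002  0.0021]
0.001993696193923116
```

>>> arm_command:
  moves: "2 0 0.7 1 0 0 0;2 0 0.7 2 0 0 0;2 0 0.7 2.5 0 0 0;2 0 0.7 2.5 0 0 0"

```text
t: 4.95
ee_pos: [0.5894, -0.1146, 0.0161]
tool_rot: [0.602, 0.799, 0.0, 0.0]
ft_force: [-4.4, 0.8, 8.4]
finger_gap: 0.0021
grasp_force: 3.6
```

```bash
python3 -c "
from h import *
im,d=env.get_image('wrist'); cv2.imwrite('pics/w4.png',im[:,:,::-1])
inlane();goal(lane(-.139,.016),YAW);s=env.read_state();print(s['finger_gap'],s['grasp_force'],s['torque'])"
```

```text
t 5.0 lane x,y mm [   0.7 -139. ] z 16.1 F [-5.1  0.4  6.9]
shift mm [ 0.  -0.7  0.1] turn [0.0007 0.0008 0.002 ]
0.002233615695405512 3.7228639283421217 [ 0.12227536  1.11254651 -0.0027828 ]
```

View pics/w4.png

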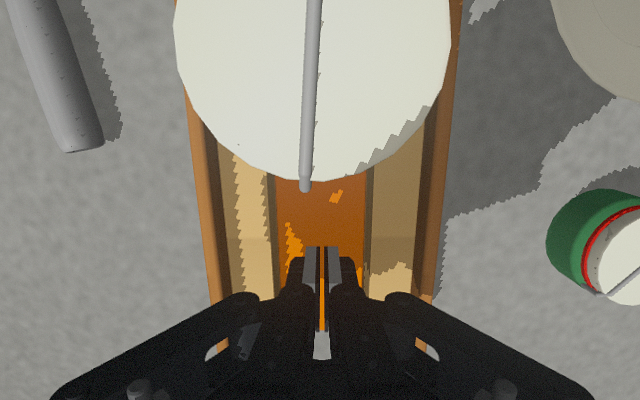

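The strip is down (z=16 mm) with the fingers centred in the slot. I'll add a little press and slide towards the pot.

>>> arm_command:
  moves: "2 0 -0.5 1 0 0 0;2 4 -0.5 2 0 0 0;2 9 -0.5 2.5 0 0 0;2 15 -0.5 2.5 0 0 0;2 21 -0.5 2.5 0 0 0;2 27 -0.5 2.5 0 0 0;2 33 -0.5 2.5 0 0 0;2 39 -0.5 2.5 0 0 0"

```text
t: 5.67
ee_pos: [0.5838, -0.0803, 0.0161]
tool_rot: [0.602, 0.798, 0.001, 0.007]
ft_force: [3.2, -7.0, 9.0]
finger_gap: 0.0024
grasp_force: 4.5
```

```bash
python3 -c "
from h import *
inlane();goal(lane(-.1,.016),YAW);s=env.read_state();print(s['finger_gap'],s['grasp_force'],s['torque'])"
```

```text
t 5.6667 lane x,y mm [   4.7 -104.5] z 16.1 F [ 3.2 -7.   9. ]
shift mm [ 4.5 -4.7  0. ] turn [0.01   0.01   0.0002]
0.002415341872523494 4.4830897223437205 [-1.45069927 -0.33928835  0.04423887]
```

>>> arm_command:
  moves: "2 0 -2 0 0.005 0.005 0;2 1 -4 0 0.01 0.01 0;2 2 -4.5 0 0.01 0.01 0;2 3 -4.5 0 0.01 0.01 0"

```text
t: 6.0
ee_pos: [0.5798, -0.0776, 0.0161]
tool_rot: [0.602, 0.799, 0.002, 0.0]
ft_force: [3.4, -4.5, 6.3]
finger_gap: 0.002
grasp_force: 3.8
```

```bash
python3 -c "
from h import *
inlane();goal(lane(-.1,.016),YAW);s=env.read_state();print(s['finger_gap'],s['grasp_force'],s['torque'])"
```

```text
t 6.0 lane x,y mm [   1.6 -100.8] z 16.1 F [ 3.4 -4.5  6.3]
shift mm [ 0.8 -1.6  0.1] turn [ 0.0026 -0.0016  0.0013]
0.002034270855320603 3.7523026246321933 [-1.01523255 -0.82763397  0.02166266]
```

>>> arm_command:
  moves: "2 2 -1 2 0 0 0;2 6 -1.5 4 0 0 0;2 10 -1.5 4 0 0 0;2 14 -1.5 4 0 0 0;2 18 -1.5 4 0 0 0;2 22 -1.5 4 0 0 0;2 26 -1.5 4 0 0 0;2 30 -1.5 4 0 0 0"

```text
t: 6.67
ee_pos: [0.5739, -0.0543, 0.016]
tool_rot: [0.603, 0.797, 0.0, 0.007]
ft_force: [3.5, -16.8, 19.0]
finger_gap: 0.0019
grasp_force: 9.7
```

```bash
cat > look.py <<'E'
from h import *
inlane();s=env.read_state();print(s['finger_gap'],s['grasp_force'],s['torque'])
d=s['ee_pos'][:2]-O; goal(lane(d@U,.016),YAW)
im,dd=env.get_image('top')
for r in env.spot_point('pot_center','top')[:3]:
    p=at_z('top',r['point'],.052)[:2]-O; print('pot top',round(r['score'],2),np.round([p@NX*1000,p@U*1000],1))
im,dd=env.get_image('wrist'); cv2.imwrite('pics/w_last.png',im[:,:,::-1])
E
python3 look.py
```

```text
t 6.6667 lane x,y mm [  2.3 -76.8] z 16.0 F [  3.5 -16.8  19. ]
0.0018817290351455284 9.700174739118665 [-3.44121114 -0.85956411  0.05150175]
shift mm [-0.  -2.3 -0.1] turn [ 0.0081  0.0104 -0.0025]
pot top 0.81 [ -34.5 -273. ]
pot top 0.68 [ -2.1 -24.7]
pot top 0.44 [ 143.7 -127.5]
```

>>> arm_command:
  moves: "2 5 -1 -0.5 0 0 0;2 10 -2 -0.5 0 0 0;2 15 -2 -0.5 0 0 0;2 20 -2 -0.5 0 0 0;2 25 -2 -0.5 0 0 0;2 30 -2 -0.5 0 0 0;2 35 -2 -0.5 0 0 0;2 40 -2 -0.5 0 0 0"

```text
t: 7.48
ee_pos: [0.5604, -0.0152, 0.0161]
tool_rot: [0.603, 0.798, 0.001, 0.005]
ft_force: [4.4, -15.9, 18.0]
finger_gap: 0.002
grasp_force: 9.0
```

```bash
python3 look.py
```

```text
t 7.4833 lane x,y mm [  0.1 -35.4] z 16.1 F [  4.4 -15.9  18. ]
0.0019698244080947644 8.982061125570908 [-3.14047559 -0.90298501 -0.01726014]
shift mm [ 0.  -0.1  0.1] turn [ 0.0074  0.0079 -0.0022]
pot top 0.62 [ -17.2 -277.1]
pot top 0.5 [ 149.5 -117.8]
pot top 0.47 [ 7.5 12.6]
```

>>> arm_command:
  moves: "2 5 0 0 0 0 0;2 10 0 0 0 0 0;2 15 0 0 0 0 0;2 20 0 0 0 0 0;2 25 0 0 0 0 0;2 30 0 0 0 0 0;2 35 0 0 0 0 0;2 40 0 0 0 0 0"

```text
t: 8.3
ee_pos: [0.5491, 0.0238, 0.016]
tool_rot: [0.603, 0.798, 0.001, 0.005]
ft_force: [4.4, -15.1, 18.1]
finger_gap: 0.0018
grasp_force: 8.8
```

```bash
python3 look.py; python3 -c "
from h import *
print(proj('wrist',[lane(.113,.06),lane(.06,.016),lane(.054,.076),[*(O+U*.03+NX*.031),.026],[*(O+U*.03-NX*.031),.026]]))"
```

```text
t 8.3 lane x,y mm [-0.1  5.2] z 16.0 F [  4.4 -15.1  18.1]
0.0018204133843120582 8.777338728541508 [-3.23863901 -0.93141915 -0.04858152]
shift mm [0.  0.1 0. ] turn [ 0.0071  0.0067 -0.0022]
pot top 0.65 [ -24.6 -262.4]
pot top 0.47 [-5.  45.1]
pot top 0.44 [ 142.5 -121.3]
[[323.4227045  -12.23358486]
 [322.16214445 156.562176  ]
 [324.24873556 211.29510875]
 [391.48319501 226.56648912]
 [253.2194069  227.18586165]]
```

View pics/w_last.png

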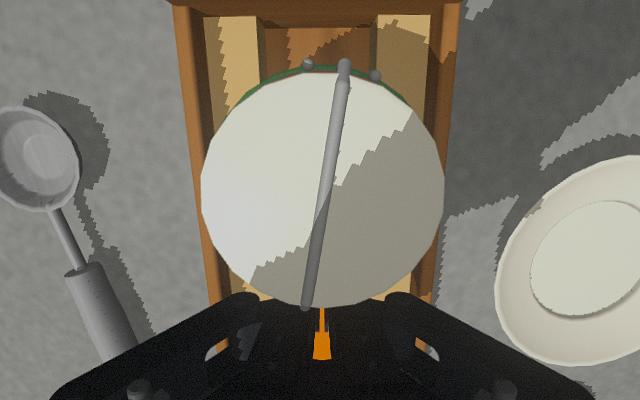

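The picture shows the lid centred at (322,187) and the runners meeting the end wall at about row 15. Working out the remaining distance to the wall.

```bash
python3 -c "
from h import *
for n,p,z in [('wall foot L',[230,16],.028),('wall foot R',[400,14],.028),('lid c',[322,187],.076),('lid L',[201,187],.076),('lid R',[444,187],.076),('lid far',[330,72],.076),('lid near',[318,306],.076),('floorwall',[320,26],.012)]:
    q=at_z('wrist',p,z)[:2]-O; print(n,np.round([q@NX*1000,q@U*1000],1))
"
```

```text
wall foot L [-34.1 114.1]
wall foot R [ 28.7 114.7]
lid c [-0.6 60.9]
lid L [-33.1  61. ]
lid R [32.4 60.8]
lid far [ 1.4 89.7]
lid near [-1.9 23.7]
floorwall [ -0.8 114.1]
```

The wall reads 114.4 against a true 113, so the frame is good. The pot is at about y=55, so I push 12 more, then back off while still holding down.

>>> arm_command:
  moves: "2 4 0 0 0 0 0;2 8 0 0 0 0 0;2 12 0 0 0 0 0;2 12 0 0 0 0 0;2 8 0 0 0 0 0;2 3 0 0 0 0 0;2 -2 0 0 0 0 0;2 -6 0 0 0 0 0"

```text
t: 9.12
ee_pos: [0.5469, 0.0304, 0.016]
tool_rot: [0.6, 0.8, 0.009, -0.006]
ft_force: [-4.3, 17.2, 26.6]
finger_gap: 0.0023
grasp_force: 13.4
```

```bash
python3 look.py
python3 - <<'E'
from h import *
im=cv2.imread('pics/w_last.png'); hsv=cv2.cvtColor(cv2.medianBlur(im,3),cv2.COLOR_BGR2HSV)
lid=((hsv[...,1]<40)&(hsv[...,2]>110)).astype(np.uint8); lid[:,:195]=0;lid[:,450:]=0
lid=cv2.morphologyEx(lid,cv2.MORPH_OPEN,np.ones((15,15),np.uint8))
v,c=np.nonzero(lid); print(v.min(),v.max(),c.min(),c.max())
for p in ([(c.min()+c.max())/2,v.min()],[(c.min()+c.max())/2,v.max()]): q=at_z('wrist',p,.076)[:2]-O; print(q@NX*1000,q@U*1000)
E
```

```text
t 9.1167 lane x,y mm [-0.4 12.2] z 16.0 F [-4.3 17.2 26.6]
0.0023187658488532585 13.387541715055704 [4.30945696 1.21869379 0.04232455]
shift mm [-0.   0.4 -0. ] turn [ 0.0074 -0.0214  0.0063]
pot top 0.73 [ 150.3 -119.2]
pot top 0.62 [ -22.1 -267.4]
pot top 0.53 [-7.5 77.5]
38 282 202 447
-0.8616282344522838 101.46468211652515
-0.35486200194048245 35.45512694467807
```

The pot is at y≈67 and the fingers are backed off about 6 mm. Now raising straight up.

>>> arm_command:
  moves: "2 0 0 -4 0 0 0;2 0 0 -8 0 0 0;2 0 0 -14 0 0 0;2 0 0 -20 0 0 0;2 -2 0 -30 0 0 0;2 -4 0 -50 0 0 0;2 -4 0 -80 0 0 0;2 -4 0 -115 0 0 0"

```text
t: 9.93
ee_pos: [0.5411, 0.018, 0.1232]
tool_rot: [0.602, 0.799, -0.003, -0.009]
ft_force: [0.9, -0.3, -0.7]
finger_gap: 0.0021
grasp_force: 0.0
```

>>> arm_command:
  moves: "2 -30 0 -40 0 0 0;2 -60 0 -80 0 0 0;2 -70 0 -80 0 0 0;2 -70 0 -80 0 0 0;2 -70 0 -80 0 0 0;2 -70 0 -80 0 0 0;2 -70 0 -80 0 0 0;2 -70 0 -80 0 0 0"

```text
t: 10.6
ee_pos: [0.5625, -0.0481, 0.2016]
tool_rot: [0.601, 0.799, -0.002, -0.008]
ft_force: [0.2, -0.2, 0.0]
finger_gap: 0.0021
grasp_force: 0.0
```

```bash
python3 look.py; python3 -c "
from h import *
print(proj('wrist',[lane(.067,.076),[*(O+U*.03+NX*.031),.036],[*(O+U*.03-NX*.031),.036]]))"
```

```text
t 10.6 lane x,y mm [ -6.9 -67.7] z 201.6 F [ 0.2 -0.2  0. ]
0.0020792164133198966 0.0 [-0.01180228 -0.01289699 -0.011951  ]
shift mm [ -2.1   9.4 185.5] turn [-0.0133 -0.0113  0.0032]
pot top 0.85 [-5.  63.7]
pot top 0.82 [ -21.7 -274.9]
[[332.31488889  29.48317624]
 [364.59934393  84.36594508]
 [297.34812987  84.1861465 ]]
```

View pics/w_last.png

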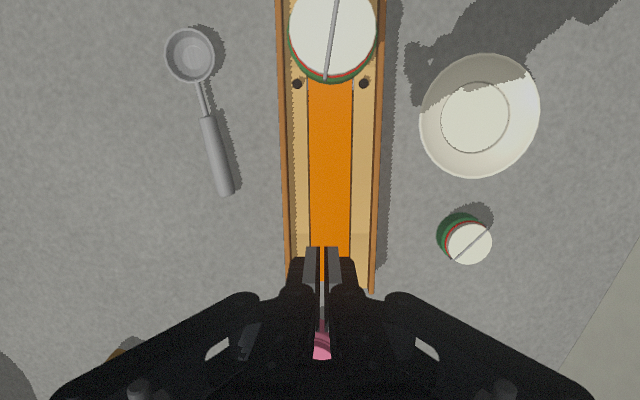

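The pins are up at (297,84) and (363,84), where they are predicted for the raised height. The pot stands at (332,32) behind them in the bay, matching y≈67. Everything else is in place, so I'm handing in.

```bash
python3 -c "
from station import env
print(env.sign_off())"
```

```text
the job is handed in; nothing more can be done
None
```

I pressed the strip down, pushed the green pot over the sunk pins and parked it in the bay at about y = 67 mm. I then let the strip up so the pins stand behind the pot, took the hand clear and handed the job in at about 10.7 s; sign-off gave no verdict.

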